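Find and mark the centre of gravity of a bar pendulum on the knife-edge stand

ROBOT

A 6-joint arm with a two-finger parallel gripper is mounted at the origin on a cart in front of the work surface, level with it; the furniture and walls round the work are solid. World frame = base frame: x ahead of the robot, y to its left, z up, the work surface at z = 0. Lengths are in m, angles in rad, forces in N, time in s.
With the tool pointing down it reaches from about 0.25 to 0.8 m from the base axis. Payload 8.5 kg.
Tool frame: the origin (TCP) lies at the very end of the fingers, on their centre line; the grasp point (between the pads) lies 19 mm behind it; z points along the fingers, y is the line along which they close (so a half turn about z gives the same grasp; the last joint's range is limited). The gripper opens to 85 mm and grips with 20 to 120 N. Pads are 22 mm wide; open, the fingers measure 114 mm over their backs; the gripper's body (76 mm by 85 mm) begins 54 mm behind the grasp point. The pads swing forward as they close: fully open they stand 13 mm farther back than shut.
Start: joints at [-1.238, 0.238, -0.013, 1.319, 0, 1.571], TCP at [0.171, -0.496, 0.231] pointing down, gripper open.
Joint ranges: [-2.66, 2.66], [-1.03, 1.9], [-1.14, 1.46], [-1.82, 2.27], [-1.45, 1.34], [-3.14, 3.14]. Speed limits (rad/s): [2.22, 2.22, 2.79, 3.14, 3.14, 3.14].

INTERFACE

Orientations are given as a unit quaternion [w, x, y, z].
In Python, from rig import r gives the robot as it stands. The module is installed in compiled form; this text tells all that it offers.
- The arm moves only by the tool drive_tool, never from a script. Its argument "steps" is a list of rows, each a list of 7 numbers: the shift along the tool's x, y, z in m, then the turn, a rotation vector about the tool's x, y, z in rad, then the finger opening in m, from 0 to 0.0854. A call has 1 to 5 rows; each row is the pose to reach, as a shift and turn from the pose commanded when the call began, along the tool's axes at that moment; what a row does not reach only later rows make up. A row lasts 1/8 s, in which the tool goes at most 62.5 mm and 10.7 degrees, less where a joint would pass 70% of its speed; a pose out of reach is approached as far as the arm can. A call with a gripper value outside its range is refused whole. The fingers move at their own pace and stop on an object; "force" is the grip in N (left out, the last holds). Time passes only in rows, so rows that repeat a pose let the fingers close. It gives the time, the measured TCP pose, the force, the opening and the grip force at its end, in the units of the state.
- r.read_state(): the state, without advancing time (a new reading comes with each control period).
- r.camera(name): name is "side" or "top"; returns a dict with "color" (480x640x3 uint8, red, green, blue), "camera_matrix" (3x3 intrinsics, pixels), "extrinsics" (4x4, takes a point from world to camera coordinates). Camera axes: x right, y down, z forward; pixel columns grow to the right and rows downward; lengths in m; the calibration is good to about 2 mm. A picture is of the moment at which its call begins. There is no depth.
- r.sign_off(): hands the job in; it is judged then, once.
Trained networks look in a picture, given as the dict that the camera call returned (one of the last four; its "shot" number tells which), for a name from the list of things; names that differ only in an ending like _2 or _b are one class to them, and where a whole thing is asked for, a point or a joint stands for the part that bears it (a point fixed in the world has none). Each returns a list of dicts, best first, with "p" (0 to 1); they miss things now and then, are a little off and sometimes report something else, mostly with a low value. They report only what shows in the picture. A call takes as long as a camera call. They do not tell look-alikes from the thing itself.
- r.look_for(picture, name): "uv" ([column, row] in pixels, amid what is visible of it).
- r.cut_out(picture, name): "pixels" (480x640 bool, what is visible of it) and "uv" ([column, row] in pixels, amid what is visible of it).
- r.spot_point(picture, name): "uv" ([column, row] in pixels: a listed point, or the origin of a listed thing).
The state is a dict: "time": time; "joint_pos": joint angles; "dq": joint speeds; "effort": joint torques, N m; "position": TCP position; "tcp_rot": TCP orientation; "ft_force": force on the tool from outside, world axes, zero at the start; "wrist_torque": the same for the moment, N m; "grip_width": opening from 0.0 (shut) to 1.0 (fully open); "grasp_force": force on a finger pad.
Only numpy, scipy, OpenCV 4.12 (cv2) and the standard library are available. Lean on these libraries where they do the work, as an engineer would, in place of code of your own. Each camera call takes 0.05 s, during which the arm holds its last target. There are 200 camera calls.

TASK

Find and mark the balance point of the bar pendulum. Nudge the bar along the bed of the stand, out over the edge, a little at a time and letting go after each nudge, until its weighted end just tips down onto the rubber-padded catch; leave it lying there, take the orange rider from its sloped rest and set it astride the bar right over the edge, at the balance point to within about half a centimetre. Do not disturb the stopwatch, the tin or the crucible.

Things in the scene. Friction and masses are not known exactly. Their poses are not given: they have to be found in the camera images.
- stand: Knife-edge stand, fixed: grey base 345 x 84 mm carrying a flat steel bed, its top 75 mm up, 46 mm wide. Origin on the worktop under the edge; x along the bed the way the bar slides out, y across, z up. The bed runs from x = -200 mm to the edge at x = 0. Brass guide strips on it, 7 mm high, 23 mm apart, from x = -193 to -58 mm, keep the bar straight.
- edge (a point): Middle of the fulcrum edge (hardened, rounded, radius 4 mm) at the end of the bed, on the bed's top, 75 mm above the worktop; axes as the stand's.
- catch (a point): Top of the catch's rubber pad, 90 mm beyond the edge, 59.5 mm above the worktop. The tipped bar comes to rest on it, bob end down by about 0.17 rad (10 degrees).
- pendulum_bar: Loose bar pendulum: drilled aluminium bar 360 x 20 x 16 mm, 0.56 kg with its bob. Origin: middle of its underside; x along it to the bob end (out over the edge), z up. Starts level on the bed between the guides, its middle 110 to 160 mm behind the edge. Its balance point is unmarked, 35 to 72 mm from the middle towards the bob, depending on the bob's place.
- plain_end (a point): Middle of the bar's plain end face (20 x 16 mm), which sticks out behind the bed and can be pushed with shut fingers; sliding takes about 3 to 7 N. Fingers still pressing on it hold it down by friction: draw back some mm for a third of a second after each nudge, and the bar tips once the balance point is past the edge. When it tips, this end rises about 40 mm.
- bob (a joint): Place of the brass bob along the bar, m: its middle is 120 mm + this value from the bar's middle. The bob is clamped hard with its black thumbscrew and does not move.
- bob_top (a point): Middle of the top face of the brass bob: block 32 mm along the bar, 44 mm wide, its top 15 mm above the bar's top face, the thumbscrew 13 mm higher. Its cheeks reach down beside the bar but stay 8.5 mm above the bar's underside.
- rest: Sloped rest of grey plate, fixed, 84 x 60 mm on the worktop, origin under its centre. Its face slopes at 35 degrees, rising along its x axis; on it is a stub of bar section with a black stop at its lower end. The rider sits astride the stub, so it leans by 35 degrees towards the rest's -x side (the robot).
- rider: The marker: loose orange saddle, 20 mm long (x, along the bar), 34 mm wide (y), 40 g. Origin: middle of the underside of its crown, which lies on the bar's top face when seated; z up. Crown 5 mm thick; two legs reach 12 mm down, 25 mm apart, flared at the foot. A black index line round its middle is the mark. It may face either way along the bar.
- rider_tab (a point): Middle of the rider's finger tab, by which it is gripped: 10 mm thick (rider's y), 20 mm long (x), standing on the crown from 5 to 36 mm above the rider's origin; this point is 20 mm above it. Axes as the rider's.
- stopwatch: Bystander: black digital stopwatch lying on the worktop, about 66 x 58 x 18 mm with a cord. Origin on the worktop under it.
- moisture_tin: Bystander: round open aluminium tin, 60 mm wide, 26 mm high. Origin under its centre.
- crucible: Bystander: white lidded crucible, 45 mm wide, 49 mm high. Origin under its centre.
Things that resemble listed ones, but are neither listed nor needed, are in the scene too. Of the things shaped like the rider, the orange one is meant.

How it is judged:
By the outcome, as a careful person would: the job done as asked, in the order asked, and still so for the second after the job is handed in, with the robot touching nothing.
It also fails if it takes over 72 s, if anything falls off the work surface, if the arm or the gripper's body presses on something with over 40 N, if the wrist force passes 120 N, or if a joint passes its speed limit or range.

## Working session

There is one attempt and no reset: what is moved stays moved. The work goes in short steps, Python scripts to look and compute and a tool call to move; the robot and the scene stay as the last step left them, time stands still between calls to the robot, and variables do not carry over. Pictures are saved under pics/ and viewed, at most 13 in all, crops included, and the job is handed in when it is done.

Besides the shell and the picture viewer there is one more tool, called after ">>>" as a command line: name --pt "numbers of a row" for each row, then --argument value for the rest. drive_tool: Moves the arm, as the interface text tells. Its arguments: {"type":"object","properties":{"steps":{"type":"array"},"force":{"type":"number"}},"required":["steps"]}

```bash
mkdir -p pics; cat > h.py <<'E'
import numpy as np, cv2
from rig import r
from scipy.spatial.transform import Rotation as R
def ray(p,uv):
    K=p["camera_matrix"];T=np.array(p["extrinsics"]);d=T[:3,:3].T@np.linalg.solve(K,[uv[0],uv[1],1.]);o=-T[:3,:3].T@T[:3,3];return o,d/np.linalg.norm(d)
def atz(p,uv,z):
    o,d=ray(p,uv);return o+d*(z-o[2])/d[2]
def tri(ps,uvs):
    A=np.zeros((3,3));b=np.zeros(3)
    for p,u in zip(ps,uvs):
        o,d=ray(p,u);M=np.eye(3)-np.outer(d,d);A+=M;b+=M@o
    return np.linalg.solve(A,b)
def proj(p,X):
    T=np.array(p["extrinsics"]);c=T[:3,:3]@np.asarray(X,float)+T[:3,3];q=np.array(p["camera_matrix"])@c;return q[:2]/q[2]
def save(p,n,box=None,s=1):
    im=p["color"][:,:,::-1]
    if box: im=im[box[1]:box[3],box[0]:box[2]]
    cv2.imwrite("pics/"+n,cv2.resize(im,None,fx=s,fy=s,interpolation=cv2.INTER_CUBIC))
E
python3 - <<'E'
from h import *
np.set_printoptions(precision=3,suppress=True)
T=r.camera("top");S=r.camera("side")
save(T,"t1.png");save(S,"s1.png")
for p,n in((T,"T"),(S,"S")):
    print(n,ray(p,(320,240)))
    for k in["stand","edge","catch","pendulum_bar","plain_end","bob_top","rest","rider","rider_tab","stopwatch","moisture_tin","crucible"]:
        print(k,[(np.round(d["uv"],1).tolist(),round(d["p"],2)) for d in r.spot_point(p,k)[:3]])
s=r.read_state();print({k:np.round(v,3) for k,v in s.items()})
E
```

```text
T (array([ 0.373, -0.015,  0.936]), array([ 0.218,  0.009, -0.976]))
stand [([331.3, 312.6], 0.58)]
edge [([338.3, 313.0], 0.71), ([424.8, 185.7], 0.64)]
catch [([390.5, 319.2], 0.93)]
pendulum_bar [([273.7, 311.0], 0.71)]
plain_end [([171.2, 308.2], 0.83)]
bob_top [([352.0, 313.0], 0.71)]
rest []
rider [([318.1, 226.9], 0.65), ([454.4, 327.9], 0.47)]
rider_tab [([443.5, 329.3], 0.68), ([311.2, 229.9], 0.63), ([316.9, 225.6], 0.47)]
stopwatch [([437.4, 255.1], 0.84)]
moisture_tin [([256.9, 217.6], 0.73)]
crucible [([423.7, 186.7], 0.84)]
S (array([ 0.43 , -0.795,  0.747]), array([ 0.139,  0.759, -0.636]))
stand [([254.3, 290.1], 0.69)]
edge [([252.4, 262.2], 0.57), ([325.5, 229.8], 0.22)]
catch [([258.8, 304.7], 0.64)]
pendulum_bar [([245.1, 227.1], 0.89)]
plain_end [([233.4, 181.3], 0.86)]
bob_top [([255.7, 260.7], 0.76)]
rest [([338.1, 269.6], 0.64)]
rider [([261.3, 384.0], 0.78), ([330.6, 253.9], 0.6)]
rider_tab [([258.4, 369.5], 0.71), ([326.4, 242.8], 0.56), ([234.4, 179.9], 0.38)]
stopwatch [([342.7, 359.7], 0.71)]
moisture_tin [([326.2, 232.8], 0.66)]
crucible [([406.6, 333.8], 0.66)]
{'time': np.float64(1.3), 'joint_pos': array([-1.238,  0.238, -0.014,  1.319,  0.   ,  1.571]), 'dq': array([-0.   ,  0.001, -0.   , -0.001, -0.003,  0.   ]), 'effort': array([  0.   , -53.859,  34.67 ,   0.003,  -0.   ,  -0.   ]), 'position': array([ 0.171, -0.496,  0.231]), 'tcp_rot': array([-0.   ,  0.986,  0.166,  0.   ]), 'ft_force': array([ 0.43 , -0.635,  0.345]), 'wrist_torque': array([0.034, 0.007, 0.04 ]), 'grasp_force': np.float64(0.0), 'grip_width': np.float64(0.998)}
```

View pics/t1.png

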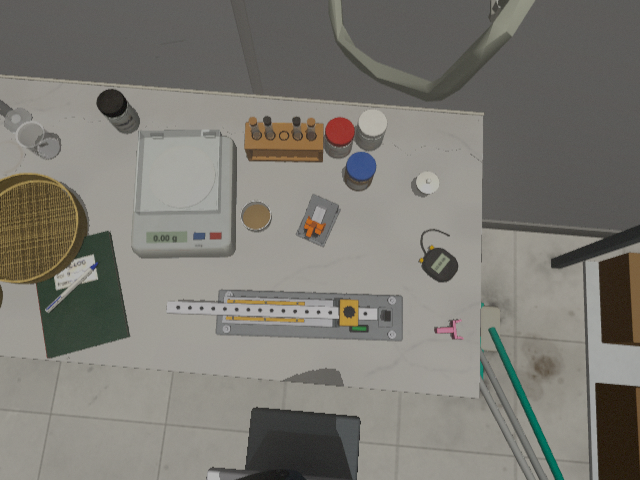

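View pics/s1.png

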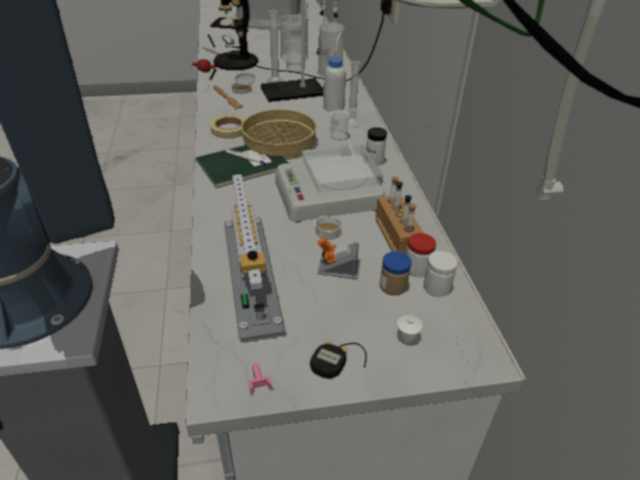

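```bash
python3 - <<'E'
from h import *
np.set_printoptions(precision=4,suppress=True)
T=r.camera("top");S=r.camera("side")
print(T["extrinsics"],S["extrinsics"],T["camera_matrix"])
for n,a,b in[("plain",(171.2,308.2),(233.4,181.3)),("bar",(273.7,311),(245.1,227.1)),("edge",(338.3,313),(252.4,262.2)),("catch",(390.5,319.2),(258.8,304.7)),("bob",(352,313),(255.7,260.7)),("ridA",(318.1,226.9),(330.6,253.9)),("tabA",(311.2,229.9),(326.4,242.8)),("ridB",(454.4,327.9),(261.3,384)),("tabB",(443.5,329.3),(258.4,369.5)),("watch",(437.4,255.1),(342.7,359.7)),("tin",(256.9,217.6),(326.2,232.8)),("cru",(423.7,186.7),(406.6,333.8))]:
    X=tri([T,S],[a,b]);print(n,X,np.round(proj(T,X)-a,1),np.round(proj(S,X)-b,1))
E
```

```text
[[ 0.0851 -0.9964  0.0003 -0.0471]
 [-0.973  -0.0832 -0.2154  0.563 ]
 [ 0.2147  0.018  -0.9765  0.8339]
 [ 0.      0.      0.      1.    ]] [[ 0.9863 -0.1636  0.0223 -0.5705]
 [-0.0869 -0.6291 -0.7725  0.1137]
 [ 0.1404  0.7599 -0.6347  1.0181]
 [ 0.      0.      0.      1.    ]] [[491.9663   0.     315.5399]
 [  0.     491.9663 241.1105]
 [  0.       0.       1.    ]]
plain [0.4175 0.2393 0.0785] [-0.1  2.3] [ 1.7 -0.3]
bar [0.4312 0.0621 0.0807] [-0.   0.2] [ 0.2 -0. ]
edge [ 0.438  -0.0491  0.0825] [ 0.  -0.3] [-0.3  0.1]
catch [ 0.4393 -0.1418  0.0633] [ 0.  -1.9] [-1.9  0.3]
bob [ 0.4411 -0.071   0.1046] [ 0.1 -2. ] [-1.8  0.3]
ridA [ 0.5972 -0.0011  0.0426] [ 0.  -0.3] [-0.2  0.1]
tabA [0.5878 0.0107 0.0625] [ 0.1 -1.5] [-1.3  0.4]
ridB [ 0.4342 -0.2689  0.0092] [-0.  -0.1] [-0.1  0. ]
tabB [ 0.4305 -0.2464  0.0185] [-0.  -0.7] [-0.8  0.2]
watch [ 0.5745 -0.235   0.0015] [ 0.1 -2. ] [-2.1  0.6]
tin [ 0.6134  0.1211 -0.0001] [-0.1  1.2] [ 1.  -0.3]
cru [ 0.7032 -0.2013  0.0107] [-0.   0.3] [ 0.3 -0.1]
```

The orange rider (T ~(314,228), S ~(327,250)) sits astride the rest. The pink look-alike lies on the worktop (T ~(452,329), S ~(259,378)), and a small green thing lies on the stand (T ~(360,328)). The orange one fits the description. The bar lies along −y, with its bob at T ~(348,313). Next I'll take one enlarged crop to confirm.

```bash
python3 - <<'E'
from h import *
T=r.camera("top");S=r.camera("side")
a=T["color"][285:345,210:410,::-1];a=cv2.resize(a,None,fx=4,fy=4,interpolation=cv2.INTER_CUBIC)
b=cv2.resize(T["color"][190:250,290:350,::-1],None,fx=5.5,fy=5.5,interpolation=cv2.INTER_CUBIC)
c=cv2.resize(S["color"][225:285,305:375,::-1],None,fx=5.5,fy=5.5,interpolation=cv2.INTER_CUBIC)
o=np.zeros((580,800,3),np.uint8);o[:240]=a;o[245:575,:330]=b;o[245:575,340:725]=c
cv2.imwrite("pics/c1.png",o)
E
```

```text
(no output)
```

View pics/c1.png

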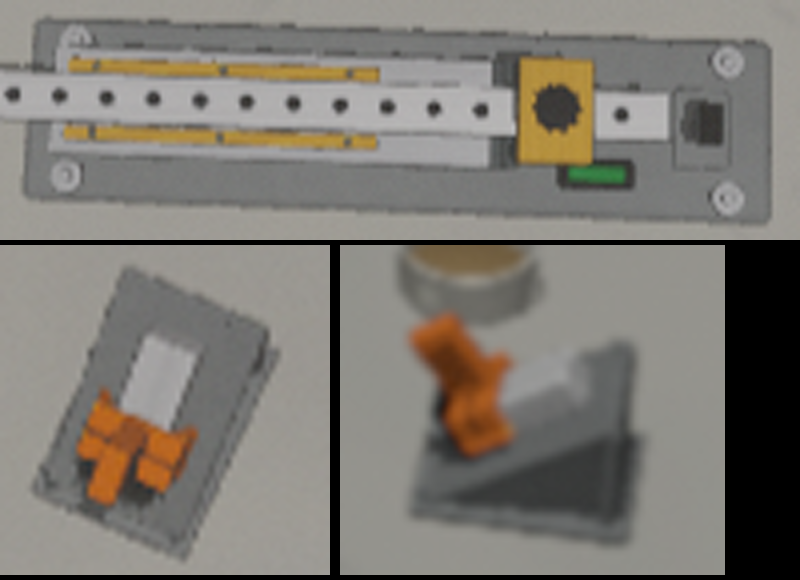

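The crop confirms the rider: orange saddle astride the stub at T ~(313,228), tab leaning to the lower left, plate turned about −24°. The bed shows from crop x 54 to 491. Now I'll fit the stand and rest poses.

```bash
cat >> h.py <<'E'
def move(p,Rm,n=None):
    s=r.read_state();q=np.array(s["tcp_rot"]);R0=R.from_quat(q[[1,2,3,0]])
    d=R0.inv().apply(np.array(p)-s["position"]);v=(R0.inv()*R.from_matrix(Rm)).as_rotvec()
    print("shift",np.round(d,4),"rot",np.round(v,3),"rows",round(max(np.linalg.norm(d)/.0625,np.degrees(np.linalg.norm(v))/10.7),1))
E
python3 - <<'E'
from h import *
from scipy.optimize import least_squares as LS
np.set_printoptions(precision=4,suppress=True)
T=r.camera("top");S=r.camera("side")
c=lambda x,y:(210+(x+.5)/4-.5,285+(y+.5)/4-.5)
pts=[((-.2,.023,.075),c(57,48)),((-.2,-.023,.075),c(50,150)),((0,.023,.075),c(494,60)),((0,-.023,.075),c(490,166))]
def W(q,X):
    a=q[2];return np.array([q[0]+np.cos(a)*X[0]-np.sin(a)*X[1],q[1]+np.sin(a)*X[0]+np.cos(a)*X[1],X[2]])
f=LS(lambda q:np.concatenate([proj(T,W(q,X))-u for X,u in pts]),[.44,-.05,-1.5]);q=f.x
print("stand",q,f.fun)
for X in[(-.193,.0145,.082),(-.058,.0145,.082),(-.193,-.0145,.082),(-.058,-.0145,.082)]:
    u=proj(T,W(q,X));print("guide crop",(u-[210,285])*4+1.5)
print("S edge/catch/backbed",proj(S,W(q,(0,0,.075))),proj(S,W(q,(.09,0,.0595))),proj(S,W(q,(-.2,0,.075))))
d=lambda x,y:(290+(x+.5)/5.5-.5,190+(y-245+.5)/5.5-.5)
A=atz(T,d(187,560),0);B=atz(T,d(278,355),0);D=A-B
print(A,B,np.linalg.norm(D),"restx yaw",np.degrees(np.arctan2(-D[1],-D[0])))
E=atz(T,d(35,490),.003);F=atz(T,d(187,552),.003);print(E,F,np.linalg.norm(E-F),np.degrees(np.arctan2(E[1]-F[1],E[0]-F[0]))-90)
for k,p in(("T",T),("S",S)):
  for n in("rider","rider_tab","plain_end","edge","pendulum_bar","rest"):
    print(k,n,[(np.round(x["uv"],1).tolist(),round(x["p"],2)) for x in r.spot_point(p,n)[:3]])
E
```

```text
stand [ 0.4378 -0.0443 -1.5182] [-2.5972 -0.7757 -2.8148  0.3408  2.5197 -0.027   2.8834  0.1752]
guide crop [58.2874 63.3443]
guide crop [370.0956  73.5839]
guide crop [ 53.3821 131.0017]
guide crop [367.4914 141.3895]
S edge/catch/backbed [252.1151 263.5281] [258.5752 303.2314] [241.3134 203.0524]
[ 0.5684 -0.0144  0.    ] [ 0.6461 -0.0408  0.    ] 0.08210886944856943 restx yaw -18.774931617802874
[0.5884 0.0413 0.003 ] [ 0.5706 -0.0142  0.003 ] 0.058230699764326044 -17.773632131147806
T rider [([314.4, 226.3], 0.83), ([452.5, 328.2], 0.63)]
T rider_tab [([312.3, 230.9], 0.82), ([445.4, 330.5], 0.74)]
T plain_end [([172.8, 307.1], 0.64)]
T edge [([338.1, 312.2], 0.97)]
T pendulum_bar [([270.6, 309.3], 0.79)]
T rest [([315.0, 221.0], 0.83)]
S rider [([257.6, 384.7], 0.61), ([333.7, 252.9], 0.57)]
S rider_tab [([323.7, 246.1], 0.61), ([257.1, 373.6], 0.55)]
S plain_end [([235.6, 177.8], 0.72), ([325.5, 245.5], 0.21)]
S edge [([249.2, 265.1], 0.73)]
S pendulum_bar [([244.1, 229.0], 0.88), ([340.3, 358.6], 0.25)]
S rest [([337.6, 265.4], 0.87)]
```

```bash
python3 - <<'E'
from h import *
from scipy.optimize import least_squares as LS
np.set_printoptions(precision=4,suppress=True)
T=r.camera("top");S=r.camera("side")
c=lambda x,y:(210+(x+.5)/4-.5,285+(y+.5)/4-.5)
pts=[((-.2,.023,.075),c(57,48)),((-.2,-.023,.075),c(50,150)),((-.193,.0145,.082),c(70,65)),((-.058,.0145,.082),c(380,75)),((-.193,-.0145,.082),c(64,132)),((-.058,-.0145,.082),c(378,142))]
def W(q,X):
    a=q[2];return np.array([q[0]+np.cos(a)*X[0]-np.sin(a)*X[1],q[1]+np.sin(a)*X[0]+np.cos(a)*X[1],X[2]])
f=LS(lambda q:np.concatenate([proj(T,W(q,X))-u for X,u in pts]),[.44,-.05,-1.5]);q=f.x
print("stand",q,f.fun)
print("edge tri",tri([T,S],[(338.2,312.6),(250.8,263.6)]),"S proj",proj(S,W(q,(0,0,.075))))
print("plain tri",tri([T,S],[(172,307.7),(234.5,179.5)]), "in bar frame")
a=q[2];sx=np.array([np.cos(a),np.sin(a),0]);sy=np.array([-sx[1],sx[0],0]);Z=np.array([0,0,1.])
Rn=np.c_[-sx,sy,-Z]
P=np.array([.4175,.2393,.0])
print("plain along", (P-[q[0],q[1],0])@sx, "bar end on axis",W(q,(-.291,0,.083)))
yaw=np.radians(-18.3);X=np.array([np.cos(yaw),np.sin(yaw),0]);Y=np.array([-X[1],X[0],0])
print("rest centre",np.array([.5695,-.0144,0])+.042*X+.03*Y, tri([T,S],[(315,221),(337.6,266.5)]))
print("rider",tri([T,S],[(315.5,226.5),(332,253.4)]),"tab",tri([T,S],[(311.8,230.4),(325,244.5)]))
move(W(q,(-.36,0,.19)),Rn)
E
```

```text
stand [ 0.4378 -0.049  -1.5181] [ 0.0502 -0.5137 -0.1338  0.609  -0.2528 -0.1491  0.2113 -0.0979  0.0425
  0.0192  0.0821  0.1074]
edge tri [ 0.4368 -0.0491  0.0796] S proj [252.2562 265.1749]
plain tri [0.4193 0.2363 0.0849] in bar frame
plain along -0.2889406378414621 bar end on axis [0.4225 0.2416 0.083 ]
rest centre [0.6188 0.0009 0.    ] [ 0.6172  0.0066 -0.0008]
rider [0.5998 0.0039 0.0388] tab [0.5862 0.0096 0.0596]
shift [ 0.4973 -0.6816  0.0414] rot [-0.    -0.    -1.291] rows 13.5
```

>>> drive_tool --pt "0.06 -0.06 0 0 0 -0.18 0" --pt "0.1 -0.12 0 0 0 -0.36 0" --pt "0.15 -0.18 0 0 0 -0.54 0" --pt "0.19 -0.23 0.01 0 0 -0.7 0" --pt "0.23 -0.28 0.01 0 0 -0.86 0"

```text
time: 2.92
position: [0.2806, -0.2023, 0.2233]
tcp_rot: [0.0, 0.826, 0.563, 0.0]
ft_force: [1.7, 0.7, 0.5]
grip_width: -0.001
grasp_force: 0.0
```

```bash
cat >> h.py <<'E'
q=np.array([.4378,-.049,-1.5181])
def W(X):
    a=q[2];return np.array([q[0]+np.cos(a)*X[0]-np.sin(a)*X[1],q[1]+np.sin(a)*X[0]+np.cos(a)*X[1],X[2]])
sx=np.array([np.cos(q[2]),np.sin(q[2]),0]);sy=np.array([-sx[1],sx[0],0]);Z=np.array([0,0,1.])
Rn=np.c_[-sx,sy,-Z]
E
python3 -c "
from h import *
move(W((-.35,0,.19)),Rn)"
```

```text
shift [ 0.5188 -0.0544  0.0332] rot [ 0.001  0.    -0.426] rows 8.4
```

>>> drive_tool --pt "0.06 -0.006 0 0 0 -0.1 0" --pt "0.12 -0.012 0 0 0 -0.2 0" --pt "0.18 -0.02 0 0 0 -0.3 0" --pt "0.24 -0.025 0 0 0 -0.426 0" --pt "0.3 -0.03 0 0 0 -0.426 0"

```text
time: 3.55
position: [0.3635, 0.0881, 0.2237]
tcp_rot: [0.0, 0.689, 0.725, 0.001]
ft_force: [0.8, -0.9, -0.3]
grip_width: -0.003
grasp_force: 0.0
```

```bash
python3 -c "
from h import *
move(W((-.35,0,.19)),Rn)"
```

```text
shift [0.2094 0.0664 0.0338] rot [ 0.001 -0.    -0.002] rows 3.6
```

>>> drive_tool --pt "0.06 0.02 0.01 0 0 0 0" --pt "0.12 0.04 0.02 0 0 0 0" --pt "0.17 0.055 0.03 0 0 0 0" --pt "0.209 0.066 0.034 0 0 0 0" --pt "0.209 0.066 0.034 0 0 0 0"

```text
time: 4.18
position: [0.4193, 0.3001, 0.1884]
tcp_rot: [-0.0, 0.689, 0.725, -0.0]
ft_force: [0.0, -1.2, 1.0]
grip_width: -0.001
grasp_force: 0.0
```

```bash
python3 -c "
from h import *
move(W((-.33,0,.079)),Rn)
print(r.read_state()['joint_pos'])
T=r.camera('top');S=r.camera('side')
X=r.read_state()['position'];print(X,proj(T,X),proj(S,X))
a=cv2.resize(T['color'][260:350,120:250,::-1],None,fx=3,fy=3);b=cv2.resize(S['color'][110:230,180:310,::-1],None,fx=3,fy=3)
o=np.zeros((360,785,3),np.uint8);o[:270,:390]=a;o[:,395:]=b
cv2.imwrite('pics/c2.png',o)
"
```

```text
shift [-0.0196  0.0002  0.1094] rot [-0.001  0.    -0.002] rows 1.8
[ 6.21056170e-01  2.40953735e-01 -1.21207311e-01  1.20926928e+00
  3.21142365e-04  2.14091990e+00]
[0.41877401 0.29762212 0.18898479] [112.08401902 300.62581871] [230.62322169 125.25071725]
```

View pics/c2.png

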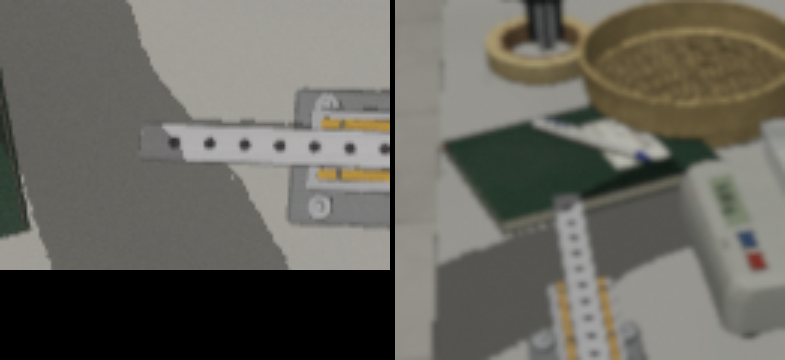

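The shut fingers show at the side crop (548,45), right where the calibration puts the TCP. The bar's plain end is at top image (167,307). Descending behind it.

>>> drive_tool --pt "-0.01 0 0.06 0 0 0 0" --pt "-0.02 0 0.109 0 0 0 0" --pt "-0.02 0 0.109 0 0 0 0"

```text
time: 4.65
position: [0.4178, 0.2748, 0.0783]
tcp_rot: [-0.001, 0.691, 0.723, -0.003]
ft_force: [0.2, -0.4, 0.6]
grip_width: 0.002
grasp_force: 0.0
```

```bash
cat >> h.py <<'E'
def along(X): return np.round([(np.array(X)-W((0,0,0)))@sx,(np.array(X)-W((0,0,0)))@sy,X[2]],4)
def chk(tag):
    T=r.camera("top");S=r.camera("side");s=r.read_state()
    pe=r.spot_point(T,"plain_end")[:1];ps=r.spot_point(S,"plain_end")[:1]
    X=None
    if pe and ps: X=along(tri([T,S],[pe[0]["uv"],ps[0]["uv"]]))
    print(round(float(s["time"]),2),"tcp",along(s["position"]),"plain",X,"F",np.round(s["ft_force"],1))
    return T,S
E
python3 -c "
from h import *
T,S=chk('a')
print(along(atz(T,(167,307.2),.091)),along(atz(T,(167,307.2),.083)))
"
```

```text
4.75 tcp [-3.27e-01  2.00e-04  8.19e-02] plain [-0.2903 -0.0043  0.0826] F [0.7 0.7 1.5]
[-0.2928 -0.0007  0.091 ] [-2.952e-01 -1.000e-04  8.300e-02]
```

>>> drive_tool --pt "-0.02 0 0 0 0 0 0" --pt "-0.03 0 0 0 0 0 0" --pt "-0.04 0 0 0 0 0 0" --pt "-0.028 0 0 0 0 0 0" --pt "-0.028 0 0 0 0 0 0"

```text
time: 5.48
position: [0.4214, 0.2504, 0.0801]
tcp_rot: [0.0, 0.69, 0.724, -0.0]
ft_force: [0.0, 0.0, -0.8]
grip_width: -0.004
grasp_force: 0.0
```

```bash
python3 -c "
from h import *
T,S=chk('a')
save(T,'t3.png',(140,280,410,345),2.9)
"
```

```text
5.58 tcp [-0.2996 -0.0009  0.08  ] plain None F [-0.5 -0.1  0.6]
```

View pics/t3.png

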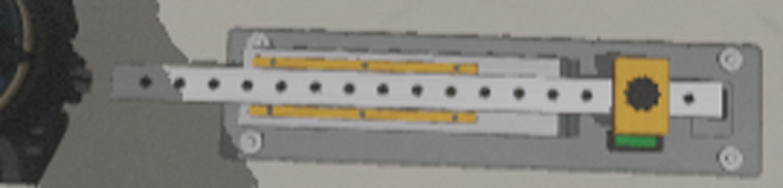

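>>> drive_tool --pt "-0.01 0 0 0 0 0 0" --pt "-0.017 0 0 0 0 0 0" --pt "-0.02 0 0 0 0 0 0" --pt "-0.008 0 0 0 0 0 0" --pt "-0.008 0 0 0 0 0 0"

```text
time: 6.3
position: [0.422, 0.2427, 0.0803]
tcp_rot: [0.0, 0.69, 0.724, 0.0]
ft_force: [-0.7, -0.2, 0.6]
grip_width: 0.002
grasp_force: 0.0
```

```bash
cat >> h.py <<'E'
def bob():
    t=cv2.imread("pics/t1.png");T=r.camera("top");S=r.camera("side");s1=cv2.imread("pics/s1.png")
    def m(im,ref,b):
        tp=ref[b[1]:b[3],b[0]:b[2]];A=im[b[1]-15:b[3]+45,b[0]-20:b[2]+60,::-1].copy()
        k=4;A=cv2.resize(A,None,fx=k,fy=k,interpolation=cv2.INTER_CUBIC);tp=cv2.resize(tp,None,fx=k,fy=k,interpolation=cv2.INTER_CUBIC)
        R_=cv2.matchTemplate(A,tp,cv2.TM_CCOEFF_NORMED);_,v,_,l=cv2.minMaxLoc(R_);return (l[0]/k-20,l[1]/k-15,round(v,2))
    s=r.read_state();a=m(T["color"],t,(334,302,382,324));b=m(S["color"],s1,(238,240,270,292))
    print("t",round(float(s["time"]),2),"tcp",along(s["position"]),"top shift",a,"~mm",round(a[0]*1.8,1),"side",b)
    return T,S
E
python3 -c "
from h import *
bob();bob()
"
```

```text
t 6.4 tcp [-0.2916 -0.0007  0.0802] top shift (16.5, 0.5, 0.96) ~mm 29.7 side (1.75, 10.25, 0.89)
t 6.5 tcp [-0.2914 -0.0008  0.0802] top shift (16.5, 0.5, 0.96) ~mm 29.7 side (1.75, 10.25, 0.89)
```

>>> drive_tool --pt "-0.011 0 0 0 0 0 0" --pt "-0.015 0 0 0 0 0 0" --pt "-0.003 0 0 0 0 0 0" --pt "-0.003 0 0 0 0 0 0" --pt "-0.003 0 0 0 0 0 0"

```text
time: 7.12
position: [0.4219, 0.2391, 0.0802]
tcp_rot: [0.0, 0.69, 0.724, -0.0]
ft_force: [-0.2, 0.5, 0.3]
grip_width: -0.002
grasp_force: 0.0
```

```bash
python3 -c "
from h import *
bob()"
```

```text
t 7.22 tcp [-0.2884 -0.0007  0.0802] top shift (18.25, 0.5, 0.95) ~mm 32.9 side (2.0, 11.25, 0.86)
```

>>> drive_tool --pt "-0.011 0 0 0 0 0 0" --pt "-0.015 0 0 0 0 0 0" --pt "-0.003 0 0 0 0 0 0" --pt "-0.003 0 0 0 0 0 0" --pt "-0.003 0 0 0 0 0 0"

```text
time: 7.85
position: [0.422, 0.2361, 0.0802]
tcp_rot: [-0.0, 0.69, 0.724, -0.0]
ft_force: [1.0, 0.1, 0.1]
grip_width: -0.001
grasp_force: 0.0
```

```bash
python3 -c "
from h import *
bob()"
```

```text
t 7.95 tcp [-0.2854 -0.0007  0.0803] top shift (20.25, 0.75, 0.97) ~mm 36.5 side (2.25, 12.5, 0.84)
```

>>> drive_tool --pt "-0.011 0 0 0 0 0 0" --pt "-0.015 0 0 0 0 0 0" --pt "-0.003 0 0 0 0 0 0" --pt "-0.003 0 0 0 0 0 0" --pt "-0.003 0 0 0 0 0 0"

```text
time: 8.57
position: [0.4222, 0.2331, 0.0802]
tcp_rot: [0.0, 0.69, 0.724, -0.0]
ft_force: [-0.0, -0.4, -0.7]
grip_width: 0.002
grasp_force: 0.0
```

```bash
python3 -c "
from h import *
bob()"
```

```text
t 8.68 tcp [-0.2824 -0.0008  0.0802] top shift (22.0, 0.75, 0.96) ~mm 39.6 side (2.5, 13.5, 0.82)
```

>>> drive_tool --pt "-0.011 0 0 0 0 0 0" --pt "-0.015 0 0 0 0 0 0" --pt "-0.003 0 0 0 0 0 0" --pt "-0.003 0 0 0 0 0 0" --pt "-0.003 0 0 0 0 0 0"

```text
time: 9.3
position: [0.4223, 0.2301, 0.0803]
tcp_rot: [-0.0, 0.69, 0.724, -0.0]
ft_force: [0.3, -0.3, 1.0]
grip_width: 0.003
grasp_force: 0.0
```

```bash
python3 -c "
from h import *
bob()"
```

```text
t 9.4 tcp [-0.2794 -0.0008  0.0803] top shift (23.75, 0.75, 0.93) ~mm 42.8 side (2.5, 14.75, 0.8)
```

>>> drive_tool --pt "-0.011 0 0 0 0 0 0" --pt "-0.015 0 0 0 0 0 0" --pt "-0.003 0 0 0 0 0 0" --pt "-0.003 0 0 0 0 0 0" --pt "-0.003 0 0 0 0 0 0"

```text
time: 10.02
position: [0.4224, 0.2271, 0.0802]
tcp_rot: [-0.0, 0.69, 0.724, -0.0]
ft_force: [-0.4, -0.4, -0.5]
grip_width: -0.0
grasp_force: 0.0
```

```bash
python3 -c "
from h import *
bob()"
```

```text
t 10.12 tcp [-0.2764 -0.0008  0.0802] top shift (25.25, 1.0, 0.91) ~mm 45.5 side (2.75, 16.0, 0.77)
```

>>> drive_tool --pt "-0.011 0 0 0 0 0 0" --pt "-0.015 0 0 0 0 0 0" --pt "-0.003 0 0 0 0 0 0" --pt "-0.003 0 0 0 0 0 0" --pt "-0.003 0 0 0 0 0 0"

```text
time: 10.75
position: [0.4226, 0.2241, 0.0802]
tcp_rot: [-0.0, 0.69, 0.724, -0.0]
ft_force: [0.4, -0.4, 0.1]
grip_width: -0.0
grasp_force: 0.0
```

```bash
python3 -c "
from h import *
bob()"
```

```text
t 10.85 tcp [-0.2734 -0.0008  0.0802] top shift (27.25, 1.0, 0.92) ~mm 49.1 side (3.0, 17.25, 0.75)
```

>>> drive_tool --pt "-0.011 0 0 0 0 0 0" --pt "-0.015 0 0 0 0 0 0" --pt "-0.003 0 0 0 0 0 0" --pt "-0.003 0 0 0 0 0 0" --pt "-0.003 0 0 0 0 0 0"

```text
time: 11.48
position: [0.4228, 0.2211, 0.0802]
tcp_rot: [-0.0, 0.69, 0.724, -0.0]
ft_force: [-0.1, 0.9, 1.6]
grip_width: 0.002
grasp_force: 0.0
```

```bash
python3 -c "
from h import *
bob()"
```

```text
t 11.57 tcp [-0.2704 -0.0008  0.0802] top shift (29.0, 1.0, 0.91) ~mm 52.2 side (3.25, 18.5, 0.74)
```

>>> drive_tool --pt "-0.011 0 0 0 0 0 0" --pt "-0.015 0 0 0 0 0 0" --pt "-0.003 0 0 0 0 0 0" --pt "-0.003 0 0 0 0 0 0" --pt "-0.003 0 0 0 0 0 0"

```text
time: 12.2
position: [0.4229, 0.2181, 0.0802]
tcp_rot: [-0.0, 0.69, 0.724, -0.0]
ft_force: [0.0, -0.4, 0.1]
grip_width: 0.002
grasp_force: 0.0
```

```bash
python3 -c "
from h import *
bob()"
```

```text
t 12.3 tcp [-0.2674 -0.0008  0.0802] top shift (31.0, 1.25, 0.9) ~mm 55.8 side (3.25, 20.0, 0.74)
```

>>> drive_tool --pt "-0.011 0 0 0 0 0 0" --pt "-0.015 0 0 0 0 0 0" --pt "-0.003 0 0 0 0 0 0" --pt "-0.003 0 0 0 0 0 0" --pt "-0.003 0 0 0 0 0 0"

```text
time: 12.92
position: [0.423, 0.2151, 0.0802]
tcp_rot: [0.0, 0.69, 0.724, -0.0]
ft_force: [-0.7, 0.5, 0.5]
grip_width: -0.001
grasp_force: 0.0
```

```bash
python3 -c "
from h import *
bob()"
```

```text
t 13.03 tcp [-0.2644 -0.0009  0.0802] top shift (33.5, 1.75, 0.83) ~mm 60.3 side (4.0, 26.5, 0.75)
```

>>> drive_tool --pt "0.03 0 0 0 0 0 0.04" --pt "0.04 0 -0.05 0 0 0 0.04" --pt "0.04 0 -0.11 0 0 0 0.04" --pt "0 0.03 -0.14 0 0 0 0.04" --pt "-0.04 0.06 -0.14 0 0 0 0.04"

```text
time: 13.65
position: [0.4869, 0.1778, 0.2232]
tcp_rot: [0.001, 0.689, 0.725, 0.002]
ft_force: [1.3, 0.7, 0.0]
grip_width: 0.466
grasp_force: 0.0
```

```bash
python3 -c "
from h import *
np.set_printoptions(precision=4,suppress=True)
T,S=bob()
a=cv2.resize(T['color'][285:345,150:410,::-1],None,fx=3,fy=3,interpolation=cv2.INTER_CUBIC);b=cv2.resize(S['color'][160:340,210:370,::-1],None,fx=2,fy=2,interpolation=cv2.INTER_CUBIC)
o=np.zeros((545,780,3),np.uint8);o[:180]=a;o[185:545,:320]=b
c=cv2.resize(T['color'][195:255,285:345,::-1],None,fx=6,fy=6,interpolation=cv2.INTER_CUBIC);o[185:545,330:690]=c
cv2.imwrite('pics/c4.png',o)
l=[]
for i in range(3):
  T=r.camera('top');S=r.camera('side')
  for n in('rider','rider_tab','rest'):
    f=lambda p,k:[x['uv'] for x in r.spot_point(p,n) if x['p']>.3 and abs(x['uv'][0]-k[0])<25 and abs(x['uv'][1]-k[1])<25][:1]
    A=f(T,(314,228));B=f(S,(330,253))
    if A and B: print(n,tri([T,S],[A[0],B[0]]),A,B)
"
```

```text
t 13.75 tcp [-0.2212  0.0615  0.2208] top shift (33.75, 2.0, 0.78) ~mm 60.8 side (4.25, 28.5, 0.74)
rider [0.6026 0.0009 0.0394] [[317.1, 226.4]] [[334.7, 253.7]]
rider_tab [0.5844 0.0079 0.068 ] [[312.7, 229.3]] [[323.5, 242.2]]
rest [ 0.619   0.0014 -0.0018] [[317.7, 221.0]] [[339.4, 268.3]]
rider [0.5957 0.0007 0.0421] [[317.1, 227.6]] [[329.7, 253.6]]
rider_tab [0.5856 0.0118 0.0606] [[310.7, 228.8]] [[323.1, 243.9]]
rest [ 0.6163  0.0001 -0.0051] [[318.3, 221.7]] [[337.2, 270.3]]
rider [0.5986 0.0043 0.0387] [[315.3, 226.3]] [[330.6, 253.6]]
rest [ 0.6217  0.0037 -0.    ] [[316.6, 220.3]] [[341.3, 266.6]]
```

View pics/c4.png

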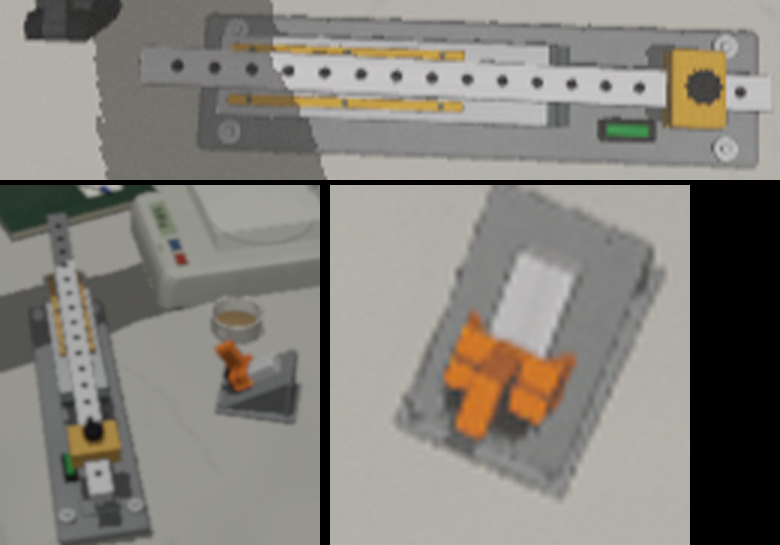

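The bar tipped onto the catch: the bob is at the top crop (703,88) and the plain end is raised. The rider is still on its stub. Now I'll fit the rider's pose from its orange silhouette in both views.

```bash
cat >> h.py <<'E'
def boxes():
    B=[(-10,10,-17,17,0,5),(-10,10,-5,5,5,36),(-10,10,12.5,17,-10,0),(-10,10,-17,-12.5,-10,0),(-10,10,14.5,19,-12,-9),(-10,10,-19,-14.5,-12,-9)]
    return [np.array([[x,y,z] for x in b[:2] for y in b[2:4] for z in b[4:]])/1000. for b in B]
def omask(p,c,h=28,k=6):
    x,y=int(c[0]-h),int(c[1]-h);im=cv2.resize(p["color"][y:y+2*h,x:x+2*h],None,fx=k,fy=k,interpolation=cv2.INTER_CUBIC)
    H=cv2.cvtColor(im,cv2.COLOR_RGB2HSV);return (cv2.inRange(H,(3,140,60),(16,255,255))>0),(x,y,k)
def rmask(p,o,Xo,Rm,shape):
    m=np.zeros(shape,np.uint8)
    for b in boxes():
        u=np.array([(proj(p,Rm@v+Xo)-o[:2]+.5)*o[2]-.5 for v in b]);cv2.fillConvexPoly(m,cv2.convexHull(np.round(u).astype(np.int32)),1)
    return m>0
def fitrider(views,cs,rot,x0,steps):
    from scipy.optimize import minimize
    ms=[omask(p,c) for p,c in zip(views,cs)]
    def cost(v):
        c=0
        for p,(m,o) in zip(views,ms):
            g=rmask(p,o,v[:3],rot(v),m.shape);c-=(m&g).sum()/(m|g).sum()
        return c
    best=None
    for _ in range(2):
        x0=np.array(x0) if best is None else best.x
        best=minimize(cost,x0,method="Nelder-Mead",options=dict(initial_simplex=np.vstack([x0,x0+np.diag(steps)]),maxfev=400))
    return best.x,best.fun
def rotrest(v): return R.from_euler("z",v[3]).as_matrix()@R.from_euler("y",-np.radians(35)).as_matrix()
E
python3 - <<'E'
from h import *
np.set_printoptions(precision=4,suppress=True)
T=r.camera("top");S=r.camera("side")
for v in([T,S],[T],[S]):
    cs=[{id(T):(314,228),id(S):(328,250)}[id(p)] for p in v]
    print(fitrider(v,cs,rotrest,[.599,.002,.040,-.32],[.004,.004,.004,.1]))
E
```

```text
(array([ 0.598 ,  0.0077,  0.0399, -0.3365]), np.float64(-1.5281788771064888))
(array([ 0.5995,  0.0082,  0.0364, -0.3106]), np.float64(-0.7926038500506586))
(array([ 0.597 ,  0.0084,  0.0399, -0.3362]), np.float64(-0.7569148936170212))
```

```bash
cat >> h.py <<'E'
Rr=rotrest([0,0,0,-.328]);Rg=Rr@np.diag([-1,1,-1.]);Ro=np.array([.598,.0078,.0395])
E
python3 -c "
from h import *
print(Ro+Rr[:,2]*.09);move(Ro+Rr[:,2]*.09,Rg)"
```

```text
[0.54913016 0.02443    0.11322368]
shift [-0.1563  0.0567  0.1071] rot [-0.364 -0.536 -1.156] rows 7.1
```

>>> drive_tool --pt "-0.03 0.01 0 -0.05 -0.075 -0.16 0.04" --pt "-0.06 0.02 0 -0.1 -0.15 -0.32 0.04" --pt "-0.09 0.03 0.01 -0.15 -0.22 -0.48 0.04" --pt "-0.12 0.04 0.02 -0.2 -0.29 -0.64 0.04" --pt "-0.15 0.05 0.03 -0.25 -0.37 -0.8 0.04"

```text
time: 15.68
position: [0.5426, 0.0297, 0.1903]
tcp_rot: [0.214, 0.337, 0.916, -0.036]
ft_force: [0.2, 0.3, 0.4]
grip_width: 0.469
grasp_force: 0.0
```

```bash
python3 -c "
from h import *
move(Ro+Rr[:,2]*.09,Rg);print(r.read_state()['joint_pos'])"
```

```text
shift [ 0.0246 -0.0059  0.0733] rot [-0.112 -0.164 -0.35 ] rows 2.2
[ 0.21588119  0.06003069 -0.43750655  0.73932596 -0.28840843  0.87097811]
```

>>> drive_tool --pt "0.01 -0.002 0.03 -0.04 -0.06 -0.12 0.04" --pt "0.018 -0.004 0.06 -0.08 -0.12 -0.25 0.04" --pt "0.025 -0.006 0.073 -0.112 -0.164 -0.35 0.04" --pt "0.025 -0.006 0.073 -0.112 -0.164 -0.35 0.04" --pt "0.025 -0.006 0.073 -0.112 -0.164 -0.35 0.04"

```text
time: 16.3
position: [0.549, 0.0259, 0.1144]
tcp_rot: [0.296, 0.16, 0.941, -0.048]
ft_force: [1.0, -0.6, 0.0]
grip_width: 0.47
grasp_force: 0.0
```

```bash
python3 -c "
from h import *
move(Ro+Rr[:,2]*.009,Rg)
T=r.camera('top');S=r.camera('side');X=r.read_state()['position'];print(X,proj(T,X),proj(S,X))
a=cv2.resize(T['color'][180:260,270:350,::-1],None,fx=5,fy=5,interpolation=cv2.INTER_CUBIC);b=cv2.resize(S['color'][200:280,290:370,::-1],None,fx=5,fy=5,interpolation=cv2.INTER_CUBIC)
cv2.imwrite('pics/c5.png',np.hstack([a,b]))
move(Ro+Rr[:,2]*.009,Rg)
"
```

```text
shift [ 0.0001 -0.0013  0.0823] rot [-0.001 -0.002 -0.008] rows 1.3
[0.54950308 0.02602646 0.11479944] [300.19362789 241.96590115] [305.41023355 219.61764175]
shift [ 0.0007 -0.0016  0.0824] rot [-0.001 -0.001 -0.008] rows 1.3
```

View pics/c5.png

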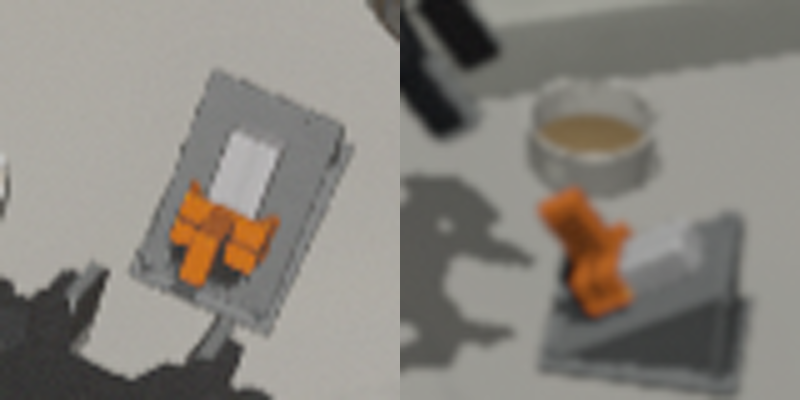

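The open fingers straddle the tab's line: tips at the top crop (95,265) and (215,320), and the projected TCP lies between them. Closing in along the tool axis.

>>> drive_tool --pt "0 -0.001 0.04 0 0 -0.006 0.04" --pt "0 -0.001 0.07 0 0 -0.006 0.04" --pt "0 -0.001 0.082 0 0 -0.006 0.04" --pt "0 -0.001 0.082 0 0 -0.006 0.04" --pt "0 -0.001 0.082 0 0 -0.006 0.02"

```text
time: 17.02
position: [0.5921, 0.0097, 0.0469]
tcp_rot: [0.296, 0.156, 0.941, -0.049]
ft_force: [0.8, -1.0, -0.4]
grip_width: 0.272
grasp_force: 0.0
```

>>> drive_tool --pt "0 0 0 0 0 0 0.004" --pt "0 0 0 0 0 0 0.004" --pt "0 0 0 0 0 0 0.004" --pt "0 0 0 0 0 0 0.004" --force 30

```text
time: 17.52
position: [0.5923, 0.0098, 0.047]
tcp_rot: [0.296, 0.156, 0.941, -0.049]
ft_force: [-4.4, 2.0, 8.2]
grip_width: 0.115
grasp_force: 34.5
```

Gripped: 9.8 mm opening at 34 N. Lifting along the tool axis, then measuring where the bar lies at the edge.

>>> drive_tool --pt "0 0 -0.02 0 0 0 0.004" --pt "0 0 -0.05 0 0 0 0.004" --pt "0 0 -0.08 0 0 0 0.004" --pt "0 0 -0.12 0 0 0 0.004" --pt "0 0 -0.12 0 0 0 0.004"

```text
time: 18.15
position: [0.5274, 0.0325, 0.1472]
tcp_rot: [0.297, 0.156, 0.941, -0.049]
ft_force: [-0.4, 0.7, -1.5]
grip_width: 0.11
grasp_force: 33.1
```

```bash
cat >> h.py <<'E'
th=.17;n=Z*np.cos(th)+sx*np.sin(th);bx=sx*np.cos(th)-Z*np.sin(th)
Rb=np.c_[bx,sy,n];Rp=Rb@np.diag([-1,1,-1.])
Bo=W((.0007,0,.075))+.016*n+.001*bx
E
python3 - <<'E'
from h import *
np.set_printoptions(precision=4,suppress=True)
s=r.read_state();print(s["grip_width"],s["grasp_force"],s["ft_force"],s["position"])
T=r.camera("top");S=r.camera("side")
for p,nm in((T,"T"),(S,"S")):
  g=cv2.cvtColor(p["color"],cv2.COLOR_RGB2GRAY).astype(np.float32)
  for d in(-.08,-.04,-.02,0,.02,.035):
    t=np.arange(-.02,.0201,.0005);c=np.array([proj(p,Bo+bx*d+sy*y) for y in t],np.float32)
    v=cv2.remap(g,c[:,0].reshape(1,-1),c[:,1].reshape(1,-1),cv2.INTER_CUBIC)[0]
    v=cv2.GaussianBlur(v.reshape(1,-1),(0,0),2)[0];G=np.gradient(v);h=len(t)//2
    i=np.argmax(G[:h]);j=h+np.argmin(G[h:]);print(nm,d,"edges mm",t[i]*1e3,t[j]*1e3,"mid",(t[i]+t[j])*500,int(v.max()),int(v.min()))
print(Bo);move(Bo+n*.1,Rp)
E
```

```text
0.11006076719763198 33.063483238220215 [-0.4257  0.6732 -1.4918] [0.5274 0.0325 0.1472]
T -0.08 edges mm -9.499999999999991 8.000000000000025 mid -0.7499999999999833 188 65
T -0.04 edges mm -8.999999999999991 8.000000000000025 mid -0.4999999999999831 189 57
T -0.02 edges mm -9.999999999999991 7.500000000000024 mid -1.2499999999999838 190 70
T 0 edges mm -9.499999999999991 9.500000000000027 mid 1.734723475976807e-14 190 63
T 0.02 edges mm -10.499999999999991 9.500000000000027 mid -0.4999999999999831 190 77
T 0.035 edges mm -9.999999999999991 9.500000000000027 mid -0.24999999999998287 191 72
S -0.08 edges mm -10.499999999999991 10.500000000000027 mid 1.734723475976807e-14 169 75
S -0.04 edges mm -11.499999999999993 9.000000000000025 mid -1.2499999999999838 168 104
S -0.02 edges mm -9.499999999999991 9.000000000000025 mid -0.24999999999998287 170 120
S 0 edges mm -9.499999999999991 8.000000000000025 mid -0.7499999999999833 173 120
S 0.02 edges mm -11.499999999999993 10.500000000000027 mid -0.4999999999999831 175 42
S 0.035 edges mm -11.499999999999993 10.500000000000027 mid -0.4999999999999831 175 51
[ 0.438  -0.0534  0.0906]
shift [ 0.0163 -0.1253 -0.0654] rot [0.265 0.684 1.189] rows 7.5
```

>>> drive_tool --pt "0.002 -0.017 -0.009 0.035 0.09 0.16 0.004" --pt "0.004 -0.034 -0.018 0.07 0.18 0.32 0.004" --pt "0.006 -0.05 -0.027 0.105 0.27 0.48 0.004" --pt "0.009 -0.068 -0.036 0.14 0.36 0.64 0.004" --pt "0.011 -0.085 -0.045 0.18 0.46 0.8 0.004"

```text
time: 18.88
position: [0.4666, -0.0379, 0.1741]
tcp_rot: [0.059, 0.539, 0.84, 0.022]
ft_force: [1.2, 0.1, -0.5]
grip_width: 0.113
grasp_force: 33.0
```

```bash
python3 -c "
from h import *
move(Bo+n*.08,Rp);print(r.read_state()['joint_pos'])"
```

```text
shift [-0.0145 -0.0377  0.002 ] rot [0.082 0.224 0.387] rows 2.4
[-0.0692792   0.0778473  -0.37160419  0.99573873 -0.01808259  1.06972421]
```

>>> drive_tool --pt "-0.005 -0.012 0 0.03 0.08 0.14 0.004" --pt "-0.01 -0.025 0.001 0.06 0.16 0.28 0.004" --pt "-0.014 -0.038 0.002 0.082 0.224 0.387 0.004" --pt "-0.014 -0.038 0.002 0.082 0.224 0.387 0.004"

```text
time: 19.38
position: [0.4386, -0.0677, 0.1684]
tcp_rot: [-0.061, 0.685, 0.724, 0.058]
ft_force: [0.8, -0.2, 0.0]
grip_width: 0.11
grasp_force: 33.0
```

```bash
python3 - <<'E'
from h import *
np.set_printoptions(precision=4,suppress=True)
T=r.camera("top");S=r.camera("side")
s=r.read_state();print(s["position"],s["tcp_rot"]);move(Bo+n*.08,Rp)
Rt=R.from_quat(np.array(s["tcp_rot"])[[1,2,3,0]]).as_matrix()
x0=s["position"]+Rt[:,2]*.009
rf=lambda v:Rt@np.diag([-1,1,-1.])@R.from_euler("y",v[3]).as_matrix()
for v in([S],[T,S]):
    cs=[proj(p,x0+n*.01) for p in v];x,c=fitrider(v,cs,rf,list(x0)+[0],[.004,.004,.004,.1])
    print("rider in tool",Rt.T@(x[:3]-s["position"]),x[3],c,[m.sum() for m in [omask(p,k)[0] for p,k in zip(v,cs)]])
a=[cv2.resize(p["color"][int(k[1])-40:int(k[1])+40,int(k[0])-40:int(k[0])+40,::-1],(400,400),interpolation=cv2.INTER_CUBIC) for p,k in((T,proj(T,x0)),(S,proj(S,x0)))]
cv2.imwrite("pics/c6.png",np.hstack(a))
E
```

```text
[ 0.4388 -0.0666  0.1693] [-0.0595  0.6838  0.7249  0.0582]
shift [-0.0002 -0.0001 -0.0002] rot [0.002 0.003 0.006] rows 0.0
rider in tool [0.0052 0.0002 0.0167] 0.18803568590222103 -0.6414024233049755 [np.int64(7539)]
rider in tool [0.0007 0.0002 0.0136] 0.06576810771734207 -0.7462910842712068 [np.int64(1527), np.int64(7539)]
```

View pics/c6.png

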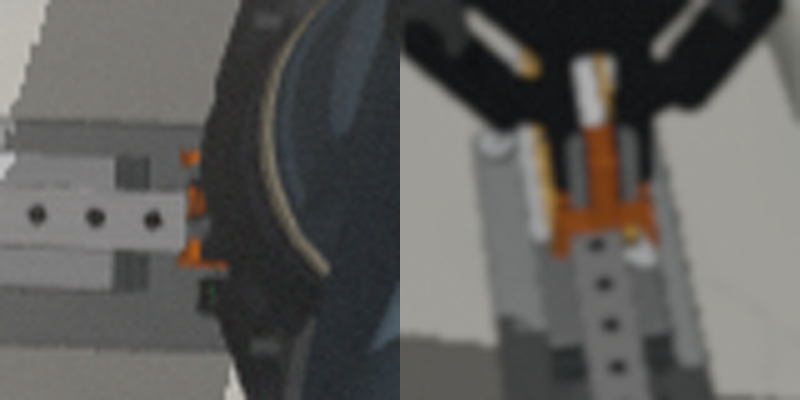

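The rider hangs squarely between the pads, above the bar (side crop (600,215)), with the bar centred under it. Descending along the bar's normal.

>>> drive_tool --pt "0 0 0.03 0 0 0 0.004" --pt "0 0 0.05 0 0 0 0.004" --pt "0 0 0.058 0 0 0 0.004" --pt "0 0 0.062 0 0 0 0.004" --pt "0 0 0.062 0 0 0 0.004"

```text
time: 20.1
position: [0.4387, -0.0559, 0.1096]
tcp_rot: [-0.059, 0.684, 0.725, 0.059]
ft_force: [0.1, 0.1, -0.5]
grip_width: 0.109
grasp_force: 33.0
```

```bash
python3 - <<'E'
from h import *
np.set_printoptions(precision=4,suppress=True)
T=r.camera("top");S=r.camera("side")
s=r.read_state();print(s["position"],s["ft_force"])
Rt=R.from_quat(np.array(s["tcp_rot"])[[1,2,3,0]]).as_matrix();x0=s["position"]+Rt[:,2]*.009
print("tcp in bar frame",Rb.T@(s["position"]-Bo))
rf=lambda v:Rt@np.diag([-1,1,-1.])
x,c=fitrider([S],[proj(S,x0+n*.01)],rf,list(x0),[.003,.003,.003]);print(Rb.T@(x-Bo),c)
a=[cv2.resize(p["color"][int(k[1])-40:int(k[1])+40,int(k[0])-40:int(k[0])+40,::-1],(400,400),interpolation=cv2.INTER_CUBIC) for p,k in((T,proj(T,x0)),(S,proj(S,x0)))]
cv2.imwrite("pics/c7.png",np.hstack(a))
E
```

```text
[ 0.4388 -0.0561  0.1098] [-0.4662 -0.9182  0.0654]
tcp in bar frame [-0.0006  0.0006  0.0194]
[-0.0023  0.001   0.0024] -0.6441234405778069
```

View pics/c7.png

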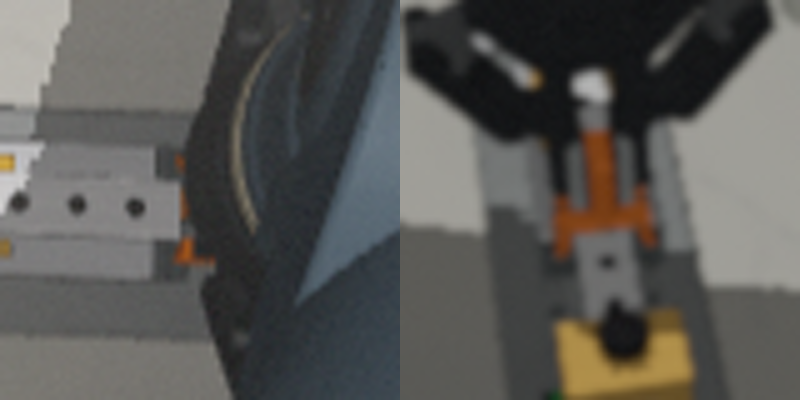

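>>> drive_tool --pt "-0.001 -0.001 0.003 0 0 0 0.004" --pt "-0.001 -0.001 0.005 0 0 0 0.004" --pt "-0.001 -0.001 0.007 0 0 0 0.004" --pt "-0.001 -0.001 0.008 0 0 0 0.004"

```text
time: 20.7
position: [0.4373, -0.0557, 0.1011]
tcp_rot: [-0.059, 0.684, 0.725, 0.059]
ft_force: [-0.6, 0.1, -0.3]
grip_width: 0.108
grasp_force: 33.0
```

>>> drive_tool --pt "0 0 0.001 0 0 0 0.004" --pt "0 0 0.001 0 0 0 0.004"

```text
time: 20.95
position: [0.4374, -0.0555, 0.1003]
tcp_rot: [-0.059, 0.684, 0.725, 0.059]
ft_force: [1.0, -0.8, -0.3]
grip_width: 0.106
grasp_force: 33.2
```

>>> drive_tool --pt "0 0 0.001 0 0 0 0.004" --pt "0 0 0.001 0 0 0 0.004"

```text
time: 21.2
position: [0.4375, -0.0555, 0.1001]
tcp_rot: [-0.059, 0.684, 0.725, 0.059]
ft_force: [-3.8, -1.5, 11.2]
grip_width: 0.108
grasp_force: 34.7
```

Contact at the expected height (11 N). Easing off slightly, then opening and retreating.

>>> drive_tool --pt "0 0 -0.0008 0 0 0 0.004" --pt "0 0 -0.0008 0 0 0 0.02" --pt "0 0 -0.0008 0 0 0 0.028" --pt "0 0 -0.0008 0 0 0 0.028" --pt "0 0 -0.0008 0 0 0 0.028"

```text
time: 21.82
position: [0.4374, -0.0555, 0.1]
tcp_rot: [-0.059, 0.684, 0.725, 0.059]
ft_force: [-0.7, -0.1, -0.4]
grip_width: 0.331
grasp_force: 0.0
```

>>> drive_tool --pt "0 0 -0.01 0 0 0 0.028" --pt "0 0 -0.04 0 0 0 0.028" --pt "0 0 -0.08 0 0 0 0.028" --pt "0.05 0 -0.13 0 0 0 0.028" --pt "0.11 0 -0.15 0 0 0 0.028"

```text
time: 22.45
position: [0.4331, 0.0209, 0.2649]
tcp_rot: [-0.058, 0.685, 0.724, 0.06]
ft_force: [0.8, 0.4, -0.6]
grip_width: 0.331
grasp_force: 0.0
```

>>> drive_tool --pt "0.06 0 0 0 0 0 0.028" --pt "0.12 0 0 0 0 0 0.028" --pt "0.12 0 0 0 0 0 0.028"

```text
time: 22.82
position: [0.425, 0.1424, 0.2835]
tcp_rot: [-0.059, 0.682, 0.727, 0.06]
ft_force: [-0.0, -0.2, -0.3]
grip_width: 0.329
grasp_force: 0.0
```

```bash
python3 - <<'E'
from h import *
np.set_printoptions(precision=4,suppress=True)
T=r.camera("top");S=r.camera("side")
rf=lambda v:Rb@R.from_euler("z",v[3]).as_matrix()
for v in([T],[S],[T,S]):
    x,c=fitrider(v,[proj(p,Bo+n*.01) for p in v],rf,list(Bo)+[0],[.003,.003,.003,.05]);print(Rb.T@(x[:3]-Bo),x[3],c)
a=[cv2.resize(p["color"][int(k[1])-40:int(k[1])+40,int(k[0])-40:int(k[0])+40,::-1],(400,400),interpolation=cv2.INTER_CUBIC) for p,k in((T,proj(T,Bo)),(S,proj(S,Bo)))]
cv2.imwrite("pics/c8.png",np.hstack(a))
print([np.round((proj(p,Bo+bx*d+sy*.0-proj(p,Bo)[0]*0)-np.floor(proj(p,Bo))+40)*5,0) for p in(T,S) for d in(-.01,0,.01)])
bob()
for m,(u1,u2) in dict(stopwatch=((437.4,255.1),(342.7,359.7)),moisture_tin=((256.9,217.6),(326.2,232.8)),crucible=((423.7,186.7),(406.6,333.8))).items():
    print(m,[x["uv"] for x in r.spot_point(T,m)[:1]],[x["uv"] for x in r.spot_point(S,m)[:1]],u1,u2)
E
```

```text
[ 0.0027 -0.001   0.0022] 0.014918480879308091 -0.5454465309001146
[-0.0168  0.0006 -0.0255] -0.06944810552572611 -0.7679870654810024
[ 0.0037 -0.0008 -0.0007] -0.05306768998749756 -1.2672152678373925
[array([171., 201.]), array([200., 203.]), array([229., 204.]), array([197., 182.]), array([200., 203.]), array([204., 223.])]
t 23.02 tcp [-0.1875 -0.0025  0.282 ] top shift (33.75, 2.0, 0.78) ~mm 60.8 side (4.25, 28.25, 0.75)
stopwatch [[436.6, 252.8]] [[339.9, 359.0]] (437.4, 255.1) (342.7, 359.7)
moisture_tin [[256.1, 218.6]] [[327.2, 232.2]] (256.9, 217.6) (326.2, 232.8)
crucible [[421.0, 184.9]] [] (423.7, 186.7) (406.6, 333.8)
```

View pics/c8.png

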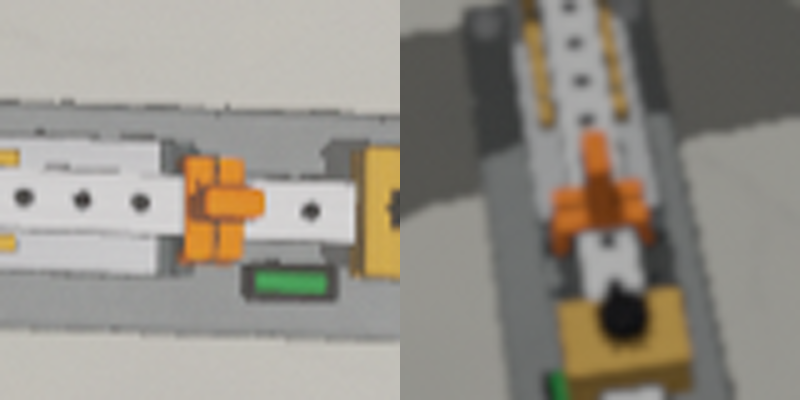

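The rider is seated astride the bar, with its index line at the top crop (215,203). That is about 3.5 mm too far toward the bob: the contact point maps to about x 197 and the balance lies 0–3 mm beyond it. I'll regrip it, lift a little and shift it back 3.5 mm.

>>> drive_tool --pt "-0.06 0 0 0 0 0 0.028" --pt "-0.12 0 0 0 0 0 0.028" --pt "-0.18 0 0.02 0 0 0 0.028" --pt "-0.23 0 0.06 0 0 0 0.028" --pt "-0.23 0 0.08 0 0 0 0.028"

```text
time: 23.95
position: [0.4373, -0.077, 0.1625]
tcp_rot: [-0.06, 0.686, 0.723, 0.058]
ft_force: [0.6, 0.7, 0.4]
grip_width: 0.329
grasp_force: 0.0
```

```bash
python3 -c "
from h import *
print(Rb.T@(r.read_state()['position']-Bo)); move(Bo+n*.0095+bx*.0007-sy*.0005,Rp)"
```

```text
[ 0.01099498 -0.00198386  0.0748807 ]
shift [0.0105 0.0014 0.0654] rot [ 0.001  0.003 -0.   ] rows 1.1
```

>>> drive_tool --pt "0.0105 0.0014 0.03 0 0 0 0.028" --pt "0.0105 0.0014 0.04 0 0 0 0.028" --pt "0.0105 0.0014 0.04 0 0 0 0.028" --pt "0.0105 0.0014 0.04 0 0 0 0.028"

```text
time: 24.45
position: [0.4394, -0.0574, 0.1281]
tcp_rot: [-0.059, 0.684, 0.725, 0.059]
ft_force: [-0.3, 0.6, -0.3]
grip_width: 0.327
grasp_force: 0.0
```

```bash
python3 -c "
from h import *
for i in range(3): print(Rb.T@(r.read_state()['position']-Bo)); move(Bo+n*.0095+bx*.0007-sy*.0005,Rp);r.camera('top')"
```

```text
[-0.00228142  0.0011878   0.03766589]
shift [-0.0029 -0.0018  0.0282] rot [0.005 0.004 0.005] rows 0.5
[-0.00229393  0.00120305  0.03768767]
shift [-0.0029 -0.0019  0.0282] rot [0.005 0.004 0.005] rows 0.5
[-0.00232558  0.00117871  0.0375977 ]
shift [-0.0029 -0.0018  0.0281] rot [0.005 0.004 0.005] rows 0.5
```

>>> drive_tool --pt "-0.003 -0.002 0.015 0.004 0.004 0.005 0.028" --pt "-0.003 -0.002 0.0275 0.004 0.004 0.005 0.028" --pt "-0.003 -0.002 0.0275 0.004 0.004 0.005 0.004" --pt "-0.003 -0.002 0.0275 0.004 0.004 0.005 0.004" --pt "-0.003 -0.002 0.0275 0.004 0.004 0.005 0.004" --force 25

```text
time: 25.22
position: [0.437, -0.0556, 0.0998]
tcp_rot: [-0.062, 0.686, 0.723, 0.059]
ft_force: [-0.1, 0.7, -0.4]
grip_width: 0.11
grasp_force: 29.8
```

>>> drive_tool --pt "0 0 -0.001 0 0 0 0.004" --pt "0 0 -0.003 0 0 0 0.004" --pt "0.0035 0 -0.003 0 0 0 0.004" --pt "0.0035 0 -0.003 0 0 0 0.004"

```text
time: 25.72
position: [0.4366, -0.0524, 0.1032]
tcp_rot: [-0.062, 0.686, 0.723, 0.059]
ft_force: [0.2, -0.5, -0.3]
grip_width: 0.112
grasp_force: 29.8
```

>>> drive_tool --pt "0 0 0.0015 0 0 0 0.004" --pt "0 0 0.0025 0 0 0 0.004" --pt "0 0 0.0025 0 0 0 0.004"

```text
time: 26.1
position: [0.4365, -0.0522, 0.1005]
tcp_rot: [-0.062, 0.686, 0.723, 0.058]
ft_force: [0.9, 0.6, -1.3]
grip_width: 0.109
grasp_force: 29.8
```

Within about 0.5 mm of seated, so I'll release gently and retreat.

>>> drive_tool --pt "0 0 0.0005 0 0 0 0.004" --pt "0 0 0.0005 0 0 0 0.02" --pt "0 0 0.0005 0 0 0 0.028" --pt "0 0 0.0005 0 0 0 0.028" --pt "0 0 -0.002 0 0 0 0.028"

```text
time: 26.72
position: [0.4365, -0.0525, 0.1026]
tcp_rot: [-0.062, 0.686, 0.723, 0.058]
ft_force: [0.2, 0.7, 0.3]
grip_width: 0.325
grasp_force: 0.0
```

>>> drive_tool --pt "0 0 -0.02 0 0 0 0.028" --pt "0 0 -0.06 0 0 0 0.028" --pt "0 0 -0.1 0 0 0 0.028" --pt "0.05 0 -0.13 0 0 0 0.028" --pt "0.1 0 -0.13 0 0 0 0.028"

```text
time: 27.35
position: [0.4339, 0.0241, 0.2502]
tcp_rot: [-0.061, 0.686, 0.722, 0.06]
ft_force: [0.3, 0.1, -0.5]
grip_width: 0.329
grasp_force: 0.0
```

>>> drive_tool --pt "0.06 0 0 0 0 0 0.028" --pt "0.12 0 0 0 0 0 0.028" --pt "0.12 0 0 0 0 0 0.028"

```text
time: 27.72
position: [0.426, 0.1453, 0.2691]
tcp_rot: [-0.062, 0.683, 0.725, 0.059]
ft_force: [-0.2, -0.5, 0.3]
grip_width: 0.326
grasp_force: 0.0
```

```bash
python3 - <<'E'
from h import *
np.set_printoptions(precision=4,suppress=True)
T,S=bob()
rf=lambda v:Rb@R.from_euler("z",v[3]).as_matrix()
for v in([T],[T,S]):
    x,c=fitrider(v,[proj(p,Bo+n*.01) for p in v],rf,list(Bo)+[0],[.003,.003,.003,.05]);print(Rb.T@(x[:3]-Bo),x[3],c)
a=[cv2.resize(p["color"][int(k[1])-40:int(k[1])+40,int(k[0])-40:int(k[0])+40,::-1],(400,400),interpolation=cv2.INTER_CUBIC) for p,k in((T,proj(T,Bo)),(S,proj(S,Bo)))]
cv2.imwrite("pics/c9.png",np.hstack(a))
E
```

```text
t 27.82 tcp [-0.1916 -0.0016  0.2682] top shift (33.75, 2.0, 0.78) ~mm 60.8 side (4.25, 28.25, 0.75)
[ 0.0013 -0.001  -0.0066] 0.060345991976279476 -0.5492564218116268
[-0.     -0.0013 -0.    ] -0.007342506838757853 -1.2477073320386174
```

View pics/c9.png

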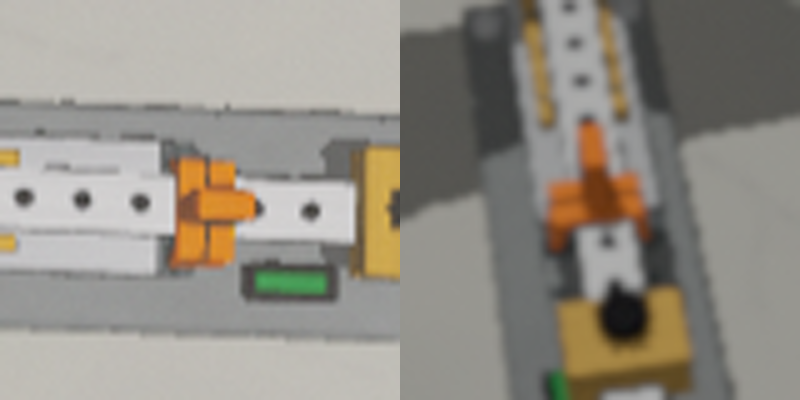

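The index line is now at the top crop (207,205), which puts it 1–2.5 mm beyond the contact point and inside the balance interval. The rider is seated, the bar has not moved and the robot is clear.

```bash
python3 -c "
from rig import r
print(r.sign_off())"
```

```text
the job is handed in; nothing more can be done
None
```

I handed the job in at about 28 s; no verdict came back. The bar lies tipped on the catch, and the orange rider sits astride it about 1–2.5 mm past the edge, where the last 3 mm nudge put the balance point (0–3 mm past). I touched none of the bystanders: the stopwatch and tin showed no shift beyond detection noise, but the crucible was seen again only in the top view, about 3 px from before.

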